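# Find the loose anvil bolt and hold its cap open

## Robot

A 6-joint arm with a two-finger parallel gripper is mounted at the origin on the work surface. World frame = base frame: x ahead of the robot, y to its left, z up, the work surface at z = 0. Lengths are in m, angles in rad, forces in N, time in s.
With the tool pointing down it reaches from about 0.325 to 0.85 m from the base axis. Payload 4.4 kg.
Tool frame: the origin (TCP) lies at the very end of the fingers, on their centre line; the grasp point (between the pads) lies 19 mm behind it; z points along the fingers, x is the direction in which the jaws open and shut, and the axes are right-handed (so a half turn about z gives the same grasp; the last joint's range is limited). The gripper opens to 94 mm and grips with 3 to 60 N. Pads are 16 mm wide; open, the fingers measure 119 mm over their backs; the gripper's body (75 mm by 177 mm) begins 78 mm behind the grasp point.
Start: joints at [-1.373, 0.207, 1.542, -0, 1.393, -0.15], TCP at [0.196, -0.541, 0.205] pointing down, gripper open.
Joint ranges: [-2.73, 2.73], [-0.86, 2.22], [0.23, 2.46], [-1.11, 4.25], [0.08, 2.63], [-2.82, 2.82]. Speed limits (rad/s): [2.79, 2.79, 3.14, 3.14, 3.14, 3.14].

## Interface

Orientations are given as a unit quaternion [x, y, z, w].
In Python, from plant import monitor, cams, r gives the robot as it stands.
- The arm moves only by the shell command python3 -m jog 'ROWS' [OPENING] [FORCE]. ROWS is JSON, one flat list of numbers, 6 for each row, row after row: the shift along the tool's x, y, z as a fraction of full scale, then the turn, a rotation vector about the tool's x, y, z as a fraction of full scale. In form: [dx, dy, dz, ax, ay, az, dx, dy, dz, ax, ay, az, ...]. A call has 1 to 10 rows; each row is the pose to reach, as a shift and turn from the pose measured when the call began, along the tool's axes at that moment; what a row does not reach only later rows make up. Full scale, the value 1, is 0.1 m for a shift and 90 degrees for a turn. A row lasts 1/12 s, in which the tool goes at most 41.7 mm and 7.16 degrees, less where a joint would pass 70% of its speed; a pose out of reach is approached as far as the arm can. A call with a number of a shift or a turn outside -1 to 1 is refused whole. A call with a gripper value outside its range is refused whole. OPENING is the gripper's target within -1 to 1 (shut at 1, half-way at 0, fully open at -1), set as the call begins (- or left out, the last holds). The fingers move at their own pace and stop on an object; FORCE is the grip in N (left out, the last holds). Time passes only in rows, so rows that repeat a pose let the fingers close. It gives the time, the measured TCP pose, the force and the opening at its end, in the units of the state.
- monitor.sense(): the state, without advancing time (a new reading comes with each control period).
- cams.read_camera(name): name is "scene" or "top"; returns a dict with "image" (400x640x3 uint8, blue, green, red), "fovy" (degrees; the focal length in pixels is half the picture's height over the tangent of half this angle, whatever the lens; pixels are square), "cx", "cy" (the principal point, pixels), "D" ([k1, k2, p1, p2, k3] as OpenCV has them; the pictures are not rectified), "rvec" (rotation vector, rad) and "tvec" (3), from world to camera coordinates, as OpenCV has them. Camera axes: x right, y down, z forward; pixel columns grow to the right and rows downward; lengths in m; the calibration is good to about 2 mm. A picture is of the moment at which its call begins. There is no depth.
- r.close_job(): hands the job in, once; it reports no verdict.
The state is a dict: "time": time; "joint_pos": joint angles; "dq": joint speeds; "joint_efforts": joint torques, N m; "tool_pos": TCP position; "eef_rot": TCP orientation; "ft_force": force on the tool from outside, world axes, zero at the start; "wrist_torque": the same for the moment, N m; "width": opening from 0.0 (shut) to 1.0 (fully open).
Only numpy, scipy, OpenCV 4.12 (cv2) and the standard library are available. Lean on these libraries where they do the work, as an engineer would, in place of code of your own. Each camera call takes 0.05 s, during which the arm holds its last target.

## Task

Log the check of the bench anvil first: swing the counter's sprung lever to its stop and let it spring back. Then tap the base plate's three bolt heads lightly, one after another, until you find the loose one, which sinks and stays down, and lift the hinged cap of that bolt only well open (at least some 40 degrees) by its tab, so that a mate can reach the nut. Finish while still holding that cap open with the gripper's fingers, with the other two caps shut and the other things on the bench left where they are.

Things in the scene. Friction and masses are not known exactly. Their poses are not given: they have to be found in the camera images.
- plate: Grey steel base plate, fixed, 30 mm high, 400 mm long (y), 82 mm wide (x). Origin: on the bench top under the middle one of its three bolts. Its y axis runs along the row of bolts; a dark bench anvil 145 mm high stands on it, centred 220 mm from the origin towards +y. Its x axis points from the cap hinges to the caps' tabs, away from the robot. z up.
- counter: Check counter: fixed aluminium box 120 (x) x 80 (y) x 46 mm high, with a lever on top. Origin: centre of its underside, on the bench.
- lever_pin (a point): Centre of the top of the upright steel thumb pin at the end of the counter's lever: pin 12 mm in diameter, top 93 mm above the bench, standing free for 36 mm above the lever bar (bar top 57 mm above the bench). It swings in a level arc of radius 70 mm.
- lever_axis (a point): Point on the lever's vertical hinge axis, level with the top of the pin. The axis is 24 mm from the counter's origin towards the counter's -x.
- lever (a joint): Swing of the counter's lever, rad: 0 at rest, 0.9 at its stop, growing anticlockwise seen from above. At 0 the bar points 0.45 rad clockwise from the counter's x axis, at the stop 0.45 rad anticlockwise from it. Its spring holds back with 1.4 N at the pin at rest, 4 N at the stop, and returns it when released.
- bolt_1_top (a point): Centre of the top of bolt 1's dark hexagonal head (21 mm across), at -y end of the row. Bolts stand 85 mm apart; the head's top is 68 mm above the bench and 22 mm above its cap, through whose slot it sticks up.
- bolt_1 (a joint): How far bolt 1 has sunk, m: 0 at the start. A tight bolt does not give (well under 2 mm). The one loose bolt sinks 7 mm to its stop under about 4 N and stays down. Which one is loose cannot be seen beforehand and changes from time to time.
- tab_1 (a point): Centre of the free part of the upright tab by which bolt 1's cap is lifted: a steel fin 10 mm thick (along the plate's y), standing 38 mm out beyond the cap (x), 22 mm high, from 40 to 62 mm above the bench when shut, overhanging the plate's +x edge so that the space below it is free. This point lies 52 mm from the bolt's centre towards the plate's +x.
- cap_1 (a joint): Opening of the steel hinged cap of bolt 1 (56 x 66 mm), rad: 0 shut, 1.25 the most; opening lifts its tab up and towards the plate's -x. About 0.22 kg; it falls shut when let go. Hinge axis: along the plate's y, 40 mm above the bench, 36 mm from the bolt's centre towards the plate's -x; the shut tab's centre is 88 mm along +x from it and 11 mm above it.
- bolt_2_top (a point): Centre of the top of bolt 2's dark hexagonal head (21 mm across), in the middle of the row. Bolts stand 85 mm apart; the head's top is 68 mm above the bench and 22 mm above its cap, through whose slot it sticks up.
- bolt_2 (a joint): How far bolt 2 has sunk, m: 0 at the start. A tight bolt does not give (well under 2 mm). The one loose bolt sinks 7 mm to its stop under about 4 N and stays down. Which one is loose cannot be seen beforehand and changes from time to time.
- tab_2 (a point): Centre of the free part of the upright tab by which bolt 2's cap is lifted: a steel fin 10 mm thick (along the plate's y), standing 38 mm out beyond the cap (x), 22 mm high, from 40 to 62 mm above the bench when shut, overhanging the plate's +x edge so that the space below it is free. This point lies 52 mm from the bolt's centre towards the plate's +x.
- cap_2 (a joint): Opening of the steel hinged cap of bolt 2 (56 x 66 mm), rad: 0 shut, 1.25 the most; opening lifts its tab up and towards the plate's -x. About 0.22 kg; it falls shut when let go. Hinge axis: along the plate's y, 40 mm above the bench, 36 mm from the bolt's centre towards the plate's -x; the shut tab's centre is 88 mm along +x from it and 11 mm above it.
- bolt_3_top (a point): Centre of the top of bolt 3's dark hexagonal head (21 mm across), at the +y end of the row, next to the anvil. Bolts stand 85 mm apart; the head's top is 68 mm above the bench and 22 mm above its cap, through whose slot it sticks up.
- bolt_3 (a joint): How far bolt 3 has sunk, m: 0 at the start. A tight bolt does not give (well under 2 mm). The one loose bolt sinks 7 mm to its stop under about 4 N and stays down. Which one is loose cannot be seen beforehand and changes from time to time.
- tab_3 (a point): Centre of the free part of the upright tab by which bolt 3's cap is lifted: a steel fin 10 mm thick (along the plate's y), standing 38 mm out beyond the cap (x), 22 mm high, from 40 to 62 mm above the bench when shut, overhanging the plate's +x edge so that the space below it is free. This point lies 52 mm from the bolt's centre towards the plate's +x.
- cap_3 (a joint): Opening of the steel hinged cap of bolt 3 (56 x 66 mm), rad: 0 shut, 1.25 the most; opening lifts its tab up and towards the plate's -x. About 0.22 kg; it falls shut when let go. Hinge axis: along the plate's y, 40 mm above the bench, 36 mm from the bolt's centre towards the plate's -x; the shut tab's centre is 88 mm along +x from it and 11 mm above it.
- horseshoe: Dark steel horseshoe, 110 mm, 9 mm thick, lying flat on the robot's side of the plate; to be left alone. Origin at its underside.
- punch: Dark steel punch, 14 mm thick, 120 mm long, lying beyond the plate; to be left alone. Origin at its underside.
- rivet_tin: Metal tin, 64 mm in diameter, 70 mm high, standing; to be left alone. Origin at its underside.
- hammer: Hammer lying at the far right; to be left alone. Origin at its underside.
- brush: Brush lying beyond the plate; to be left alone. Origin at its underside.
- mug: White mug, 80 mm wide, 90 mm high, standing at the far left; to be left alone. Origin at its underside.
- flat_bar: Dark flat steel bar 26 x 200 x 8 mm lying beyond the plate; to be left alone. Origin at its underside.
Mind the look-alikes: they are no part of the job. What is shaped like the counter but purple or yellow is not meant.

How it is judged:
By the outcome, as a careful person would: the job done as asked, in the order asked, and still so for the second after the job is handed in, while the arm keeps its last pose, push and grip.
It also fails if it takes over 54 s, if anything falls off the work surface, if the arm or the gripper's body presses on something with over 40 N, if the wrist force passes 120 N, or if a joint passes its speed limit or range.

## Working session

There is one attempt and no reset: what is moved stays moved. The work goes in short steps, Python scripts to look and compute and a shell command to move; the robot and the scene stay as the last step left them, time stands still between calls to the robot, and variables do not carry over. Pictures are saved under pics/ and viewed, and the job is handed in when it is done.

```bash
ls; mkdir -p pics
python3 - <<'E'
from plant import monitor,cams,r
import cv2
print(monitor.sense())
for n in("scene","top"):
    c=cams.read_camera(n); cv2.imwrite(f"pics/{n}0.png",c["image"]); print(n,{k:v for k,v in c.items() if k!="image"})
E
```

```text
pics
{'time': 0.0, 'joint_pos': array([-1.37352446e+00,  2.07401769e-01,  1.54288811e+00, -6.14324145e-06,
        1.39346687e+00, -1.50514746e-01]), 'dq': array([ 0.00137566,  0.00045656,  0.00048027, -0.00057481, -0.00219189,
        0.00059985]), 'joint_efforts': array([ 1.65303675e-05, -3.70875657e+01, -2.81414777e+01,  6.98291813e-02,
        3.61108105e-02, -1.44396577e-04]), 'tool_pos': array([ 0.19579762, -0.53982125,  0.20433236]), 'eef_rot': array([ 8.18784841e-01, -5.74099481e-01, -7.84885574e-04, -7.44840127e-04]), 'ft_force': array([0.23028333, 0.68774212, 0.62960464]), 'wrist_torque': array([ 0.00330983,  0.02848946, -0.02991943]), 'width': 0.9999524766935464}
scene {'fovy': 54.66407071100871, 'cx': 321.9872701951851, 'cy': 196.59271195347142, 'D': array([-0.03580097,  0.        ,  0.        ,  0.        ,  0.        ]), 'rvec': array([ 1.86039867,  1.94712844, -0.59041386]), 'tvec': array([ 0.01911171, -0.41385609,  1.36405065])}
top {'fovy': 49.07022744931077, 'cx': 319.33453730624535, 'cy': 203.80968403676764, 'D': array([-0.09093381,  0.        ,  0.        ,  0.        ,  0.        ]), 'rvec': array([ 2.21805291, -2.17573755,  0.11524648]), 'tvec': array([-0.03955644,  0.54096994,  1.3087115 ])}
```

View pics/scene0.png

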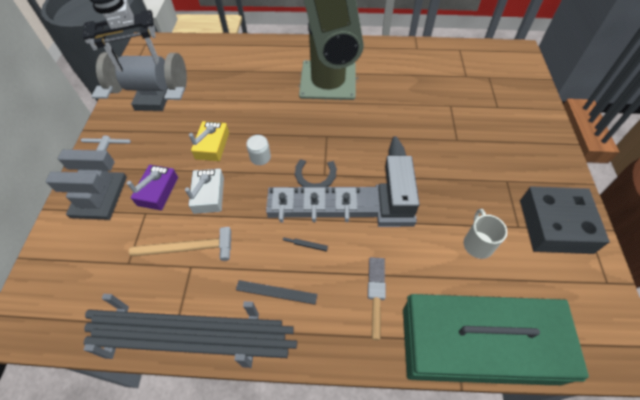

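View pics/top0.png

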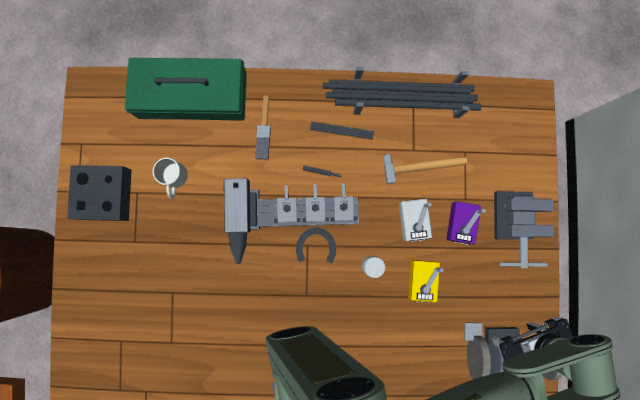

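The top view shows three counters: aluminium (416,220), purple (464,222) and yellow (425,280). The aluminium one fits the description. I'll confirm it in enlarged crops.

```bash
cat > h.py <<'E'
import cv2,numpy as np
def K(c):
    f=200/np.tan(np.radians(c["fovy"]/2)); return np.array([[f,0,c["cx"]],[0,f,c["cy"]],[0,0,1]])
def ray(c,uv):
    p=cv2.undistortPoints(np.array([[uv]],float),K(c),c["D"])[0,0]
    R=cv2.Rodrigues(c["rvec"])[0]; return -R.T@c["tvec"], R.T@np.array([p[0],p[1],1])
def onz(c,uv,z):
    o,d=ray(c,uv); return o+d*(z-o[2])/d[2]
def proj(c,P):
    return cv2.projectPoints(np.array(P,float).reshape(-1,3),c["rvec"],c["tvec"],K(c),c["D"])[0][:,0]
def tri(c1,u1,c2,u2):
    o1,d1=ray(c1,u1);o2,d2=ray(c2,u2);d1/=np.linalg.norm(d1);d2/=np.linalg.norm(d2)
    t=np.linalg.lstsq(np.stack([d1,-d2],1),o2-o1,rcond=None)[0]
    a,b=o1+t[0]*d1,o2+t[1]*d2
    return (a+b)/2,np.linalg.norm(a-b)
def crop(img,x0,y0,x1,y1,s,fn):
    cv2.imwrite(fn,cv2.resize(img[y0:y1,x0:x1],None,fx=s,fy=s,interpolation=cv2.INTER_CUBIC))
E
python3 - <<'E'
from h import *
a=cv2.imread("pics/top0.png");b=cv2.imread("pics/scene0.png")
crop(a,390,180,500,310,4.5,"pics/c1.png");crop(a,215,170,375,270,5,"pics/c2.png")
crop(b,125,110,235,220,5,"pics/c3.png");crop(b,255,130,425,230,4.7,"pics/c4.png")
E
```

```text
(no output)
```

View pics/c1.png

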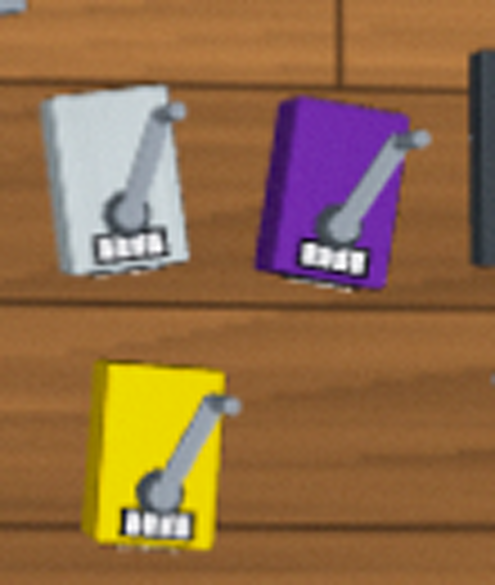

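View pics/c2.png

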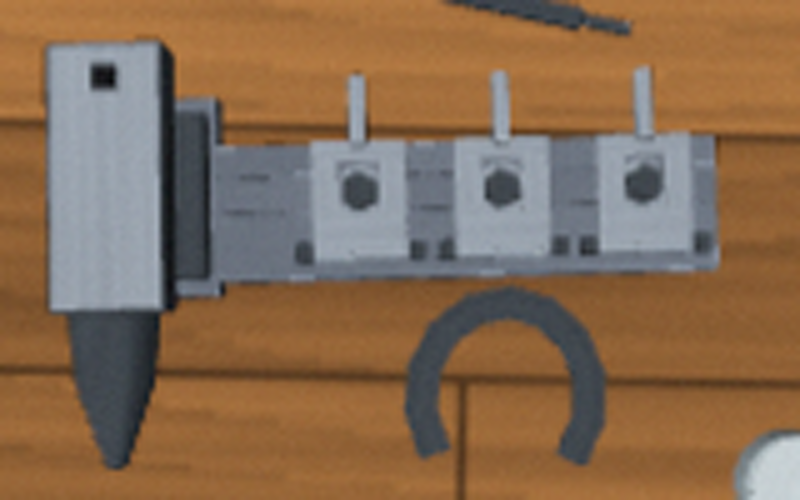

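View pics/c3.png

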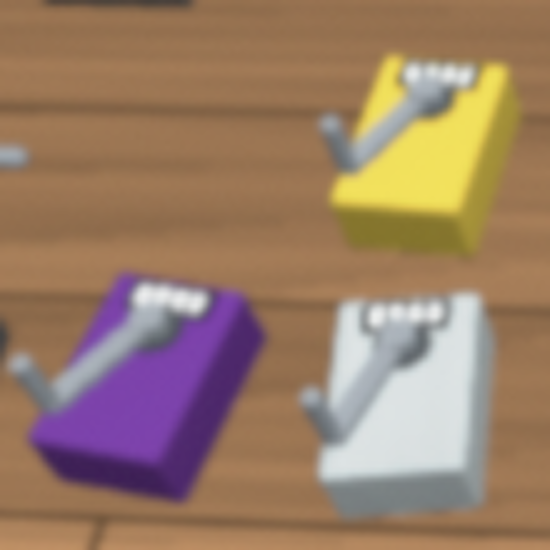

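View pics/c4.png

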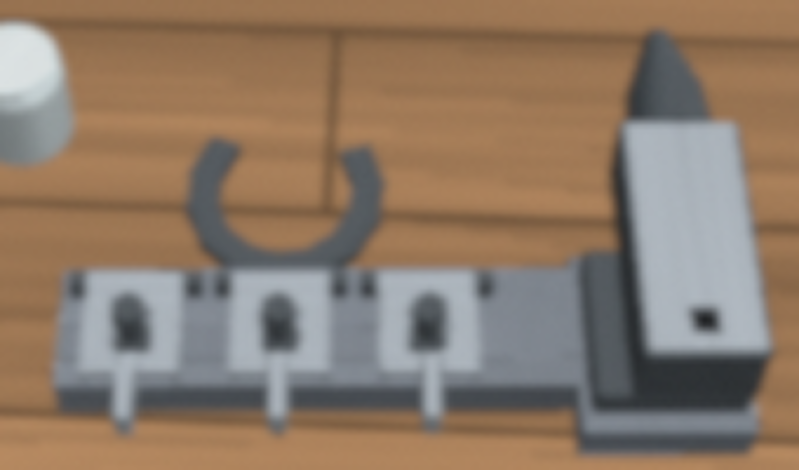

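The crops confirm it. The aluminium counter at (416,220) is the right one, with its pin top at about (429,205) in top and (187,189) in scene. The bolts run from 1 to 3 in top at about (343,206), (315,207) and (287,207), with the anvil next to bolt 3. Next I'll measure positions.

```bash
cat > m.py <<'E'
from h import *
from plant import cams
T=cams.read_camera("top");S=cams.read_camera("scene")
f=lambda u,v,s,x,y:((u+.5)/s-.5+x,(v+.5)/s-.5+y)
print("pin",onz(T,f(178,110,4.5,390,180),.093),onz(S,f(311,394,5,125,110),.093),tri(T,f(178,110,4.5,390,180),S,f(311,394,5,125,110)))
hub=f(127,212,4.5,390,180)
print("hub z.06",onz(T,hub,.06), onz(S,f(404,335,5,125,110),.06))
for n,z,pts in (("box top",.046,[(48,100),(165,86),(188,262),(68,275)]),):
    P=np.array([onz(T,f(u,v,4.5,390,180),.046) for u,v in pts]);print(n,P.round(4), P.mean(0))
for n,ut,us in((1,(643,182),(127,301)),(2,(503,186),(278,301)),(3,(360,189),(430,301))):
    a=f(*ut,5,215,170);b=f(*us,4.7,255,130)
    print("bolt",n,onz(T,a,.068),onz(S,b,.068),tri(T,a,S,b))
for n,ut in((1,(644,100)),(2,(500,104)),(3,(357,108))): print("tab tip",n,onz(T,f(ut[0],ut[1]-33,5,215,170),.062))
E
python3 m.py
```

```text
pin [ 0.54196781 -0.34657682  0.093     ] [ 0.54285932 -0.34381453  0.093     ] (array([ 0.54179748, -0.34586939,  0.09130447]), np.float64(0.0023548505751789213))
hub z.06 [ 0.47644412 -0.32167777  0.06      ] [ 0.47991131 -0.31693154  0.06      ]
box top [[ 0.5506 -0.2715  0.046 ]
 [ 0.5617 -0.351   0.046 ]
 [ 0.4442 -0.3668  0.046 ]
 [ 0.4343 -0.2856  0.046 ]] [ 0.49771539 -0.31876014  0.046     ]
bolt 1 [ 0.53305176 -0.09786581  0.068     ] [ 0.53280936 -0.09849792  0.068     ] (array([ 0.53305981, -0.09812836,  0.06841029]), np.float64(0.0005959802349838829))
bolt 2 [ 0.52904662 -0.01583737  0.068     ] [ 0.52936446 -0.01369686  0.068     ] (array([ 0.52901222, -0.01479624,  0.0673754 ]), np.float64(0.0021116303373967713))
bolt 3 [0.52560011 0.0676431  0.068     ] [0.52590277 0.0714037  0.068     ] (array([0.52560081, 0.06954663, 0.06739326]), np.float64(0.0037485987052035077))
tab tip 1 [ 0.60167737 -0.09801843  0.062     ]
tab tip 2 [ 0.5974244 -0.0129009  0.062    ]
tab tip 3 [0.5932475  0.07129665 0.062     ]
```

```bash
cat > go.py <<'E'
# usage: go.py x y z tooldeg(dir of tool x, world) tiltdeg : prints delta in jog units
import sys,numpy as np
from scipy.spatial.transform import Rotation as R
from plant import monitor
s=monitor.sense();x,y,z,a,t=map(float,sys.argv[1:6])
a=np.radians(a);X=np.array([np.cos(a),np.sin(a),0]);Z=np.array([0,0,-1.]);Y=np.cross(Z,X)
M=R.from_matrix(np.stack([X,Y,Z],1))
M=R.from_rotvec(np.radians(t)*X)*M   # tilt about world jaw axis
C=R.from_quat(s["eef_rot"])
d=C.inv().apply(np.array([x,y,z])-s["tool_pos"])/.1
w=(C.inv()*M).as_rotvec()/(np.pi/2)
print("t",s["time"].__round__(2),"tcp",s["tool_pos"].round(4),"F",s["ft_force"].round(2),"w",round(s["width"],3));print("d",d.round(3),"rot",w.round(4))
E
python3 go.py .540 -.382 .14 -87.5 0
```

```text
t 0.2 tcp [ 0.1959 -0.5401  0.2047] F [-0.52 -0.53  0.14] w 0.999
d [-0.312 -3.774  0.649] rot [-0.      0.0009  0.1937]
```

```bash
python3 -m jog '[-0.1,-0.4,0,0,0,0.08,-0.1,-0.8,0,0,0,0.15,-0.1,-1,0,0,0,0.19]' 1 20; python3 -m jog '[0.2,-0.4,0,0,0,0,0.2,-0.8,0,0,0,0,0.2,-1,0,0,0,0]';  python3 go.py .540 -.382 .14 -87.5 0
```

```text
time: 0.45
tool_pos: [0.2887, -0.4949, 0.2045]
eef_rot: [0.723, -0.691, -0.001, -0.001]
ft_force: [0.8, -0.1, 0.0]
width: 0.823
time: 0.7
tool_pos: [0.393, -0.5098, 0.204]
eef_rot: [0.723, -0.69, -0.0, -0.002]
ft_force: [0.2, 0.2, 1.3]
width: 0.611
t 0.7 tcp [ 0.393  -0.5098  0.204 ] F [0.19 0.2  1.32] w 0.611
d [-1.206 -1.526  0.648] rot [-0.0017  0.0019  0.0019]
```

```bash
python3 -m jog '[-0.3,-0.4,0,0,0,0,-0.6,-0.7,0.1,0,0,0,-0.8,-1,0.2,0,0,0,-0.9,-1,0.3,0,0,0]'; python3 go.py .540 -.382 .14 -87.5 0
```

```text
time: 1.03
tool_pos: [0.4933, -0.4123, 0.1747]
eef_rot: [0.725, -0.689, 0.001, -0.003]
ft_force: [-1.1, 0.4, -0.3]
width: 0.328
t 1.03 tcp [ 0.4933 -0.4123  0.1747] F [-1.09  0.35 -0.32] w 0.328
d [-0.278 -0.479  0.351] rot [-0.0039  0.0018  0.0044]
```

```bash
python3 -m jog '[-0.3,-0.4,0.1,0,0,0,-0.3,-0.52,0.3,0,0,0,-0.3,-0.52,0.35,0,0,0]'; python3 go.py .540 -.382 .067 -87.5 0
```

```text
time: 1.28
tool_pos: [0.5463, -0.3748, 0.1364]
eef_rot: [0.727, -0.687, -0.001, -0.004]
ft_force: [-0.0, 0.6, -0.5]
width: 0.115
t 1.28 tcp [ 0.5463 -0.3748  0.1364] F [-0.01  0.63 -0.54] w 0.115
d [0.074 0.07  0.693] rot [-0.0028  0.0047  0.0078]
```

```bash
python3 -m jog '[0.07,0.06,0.1,0,0.003,0.006,0.08,0.06,0.35,0,0.003,0.006,0.08,0.06,0.6,0,0.003,0.006,0.08,0.06,0.69,0,0.003,0.006,0.08,0.06,0.69,0,0.003,0.006]'; python3 go.py .541 -.365 .067 -87.5 0
python3 - <<'E'
from h import *
from plant import cams
for n,b in(("top",(390,170,500,270)),("scene",(125,110,255,230))):
    c=cams.read_camera(n); crop(c["image"],*b,5,f"pics/lev_{n}.png")
E
```

```text
time: 1.7
tool_pos: [0.5376, -0.3817, 0.0635]
eef_rot: [0.723, -0.691, -0.003, -0.002]
ft_force: [-1.3, -0.2, -0.2]
width: 0.002
t 1.7 tcp [ 0.5376 -0.3817  0.0635] F [-1.26 -0.21 -0.25] w 0.002
d [-0.166 -0.041 -0.034] rot [0.0008 0.0049 0.0006]
```

View pics/lev_top.png

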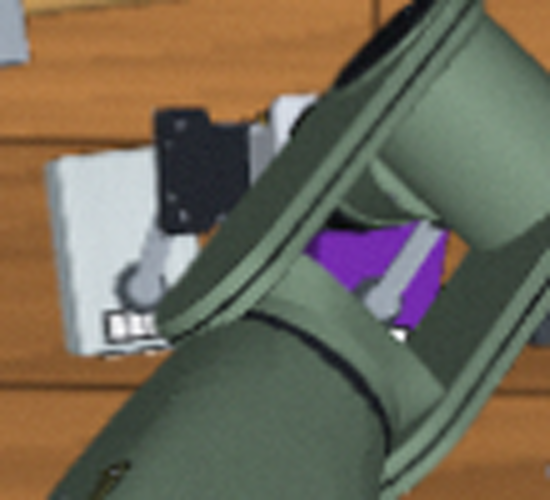

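View pics/lev_scene.png

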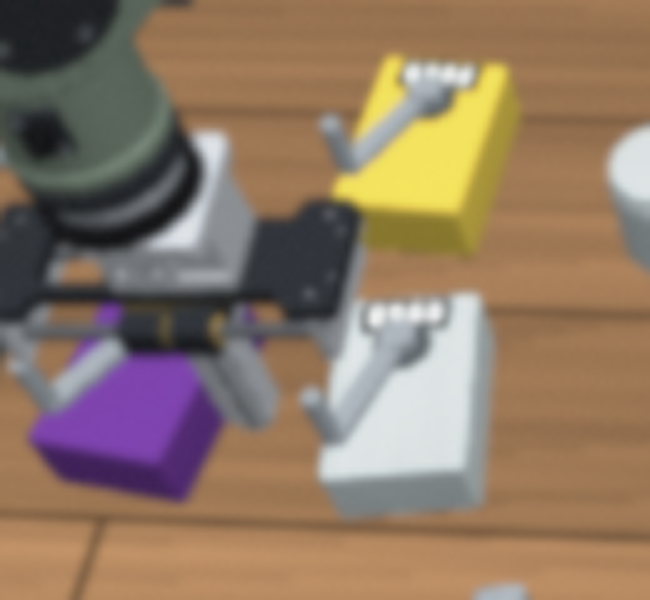

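The closed fingers stand just on the -y side of the aluminium counter's pin, with the pin at scene (187,189), and they clear the purple box. Now I'll push.

```bash
python3 -m jog '[-0.12,-0.04,-0.03,0,0,0,-0.22,-0.06,-0.03,0,0,0,-0.32,-0.06,-0.03,0,0,0,-0.42,-0.06,-0.03,0,0,0,-0.52,-0.05,-0.03,0,0,0,-0.6,-0.03,-0.03,0,0,0,-0.66,-0.01,-0.03,0,0,0,-0.7,0.01,-0.03,0,0,0]'; python3 go.py .536 -.301 .067 -87.5 0
```

```text
time: 2.47
tool_pos: [0.5363, -0.313, 0.0712]
eef_rot: [0.723, -0.691, 0.001, -0.002]
ft_force: [2.7, -2.6, 0.6]
width: 0.003
t 2.47 tcp [ 0.5363 -0.313   0.0712] F [ 2.66 -2.64  0.64] w 0.003
d [-0.12  -0.002  0.042] rot [-0.0031  0.0011  0.0014]
```

```bash
python3 -m jog '[-0.04,0.0,0.04,0,0,0,-0.08,0.02,0.04,0,0,0,-0.08,0.02,0.04,0,0,0]'; python3 go.py .536 -.301 .067 -87.5 0
```

```text
time: 2.72
tool_pos: [0.5334, -0.3046, 0.067]
eef_rot: [0.723, -0.691, 0.001, -0.002]
ft_force: [0.4, -3.9, 0.7]
width: 0.007
t 2.72 tcp [ 0.5334 -0.3046  0.067 ] F [ 0.41 -3.95  0.68] w 0.007
d [-0.035 -0.028 -0.   ] rot [-0.0026  0.0013  0.0015]
```

```bash
python3 -m jog '[-0.03,0.0,0,0,0,0,-0.05,0.0,0,0,0,0,-0.05,0,0,0,0,0]'; python3 go.py .536 -.301 .067 -87.5 0
```

```text
time: 2.97
tool_pos: [0.5328, -0.3033, 0.0671]
eef_rot: [0.723, -0.691, 0.003, 0.0]
ft_force: [0.1, -11.2, -0.8]
width: 0.002
t 2.97 tcp [ 0.5328 -0.3033  0.0671] F [  0.07 -11.15  -0.8 ] w 0.002
d [-0.022 -0.034  0.001] rot [-0.0024 -0.003   0.0015]
```

Run:
```python
from h import *
from plant import cams
c=cams.read_camera("scene"); crop(c["image"],125,110,255,230,5,"pics/stop.png")
```

```text
(no output)
```

View pics/stop.png

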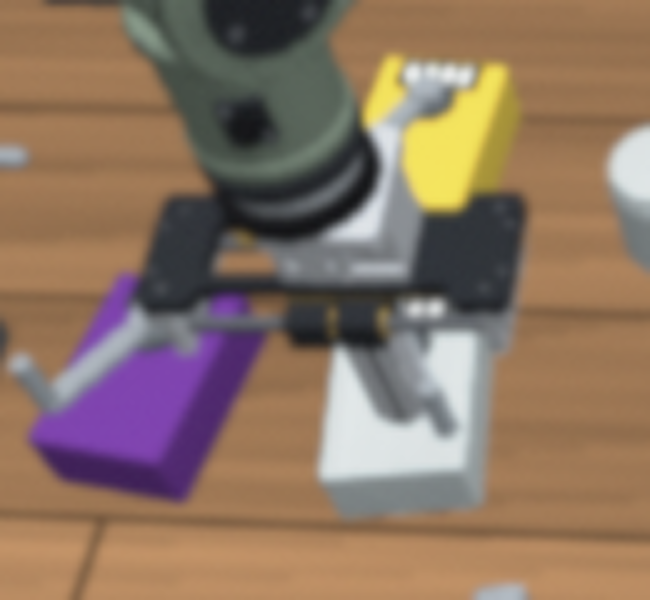

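The lever is over at its stop, and the push is 11 N where the spring alone gives 4 N. I'll back off along the same path, then lift.

```bash
python3 -m jog '[0.2,-0.03,0,0,0,0,0.4,-0.05,0,0,0,0,0.6,-0.05,0,0,0,0,0.8,-0.05,0,0,0,0,0.8,-0.05,-0.3,0,0,0,0.8,-0.05,-0.7,0,0,0,0.8,-0.05,-0.8,0,0,0]'
python3 - <<'E'
from h import *
from plant import cams
c=cams.read_camera("scene"); crop(c["image"],125,110,255,230,5,"pics/back.png")
E
python3 go.py .533 -.299 .15 -87.5 0
```

```text
time: 3.6
tool_pos: [0.5424, -0.3836, 0.1516]
eef_rot: [0.723, -0.691, 0.005, -0.001]
ft_force: [0.7, -0.5, 1.6]
width: 0.007
t 3.65 tcp [ 0.5432 -0.3841  0.1527] F [ 0.91 -0.69  1.32] w 0.004
d [-0.855  0.063  0.02 ] rot [-0.006  -0.0052  0.0011]
```

View pics/back.png

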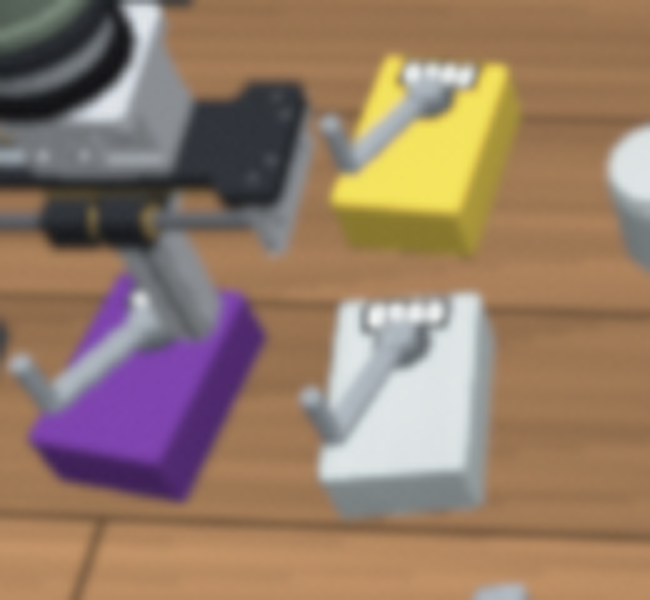

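The lever is back at rest, with the pin at the same pixels as before. Next is bolt 1.

```bash
python3 -m jog '[-0.3,0.02,0,0,0,0,-0.65,0.04,0,0,0,0,-1,0.05,0,0,0,0]'; python3 -m jog '[-0.35,0.02,0,0,0,0,-0.7,0.04,0,0,0,0,-1,0.05,0,0,0,0]';python3 -m jog '[-0.35,0,0,0,0,0,-0.6,0,0,0,0,0,-0.7,0,0.1,0,0,0]'; python3 go.py .533 -.099 .08 -87.5 0
```

```text
time: 3.9
tool_pos: [0.5318, -0.2823, 0.1497]
eef_rot: [0.722, -0.692, 0.004, -0.001]
ft_force: [0.9, 0.4, 0.4]
width: 0.005
time: 4.15
tool_pos: [0.5196, -0.1785, 0.1464]
eef_rot: [0.723, -0.691, 0.0, -0.0]
ft_force: [1.0, -0.5, 0.8]
width: 0.008
time: 4.4
tool_pos: [0.5152, -0.1043, 0.1356]
eef_rot: [0.724, -0.69, -0.001, -0.001]
ft_force: [-0.4, -0.5, 0.2]
width: 0.007
t 4.4 tcp [ 0.5152 -0.1043  0.1356] F [-0.35 -0.53  0.24] w 0.007
d [-0.043 -0.181  0.556] rot [0.0006 0.002  0.0024]
```

```bash
python3 -m jog '[-0.04,-0.18,0.1,0,0,0,-0.04,-0.18,0.3,0,0,0,-0.04,-0.18,0.5,0,0,0,-0.04,-0.18,0.56,0,0,0,-0.04,-0.18,0.56,0,0,0]'; python3 go.py .533 -.099 .070 -87.5 0
```

```text
time: 4.82
tool_pos: [0.5295, -0.0983, 0.0757]
eef_rot: [0.724, -0.69, -0.005, 0.001]
ft_force: [0.3, 0.7, 0.3]
width: 0.002
t 4.82 tcp [ 0.5295 -0.0983  0.0757] F [0.34 0.74 0.28] w 0.002
d [ 0.009 -0.035  0.056] rot [0.0056 0.0042 0.0022]
```

```bash
python3 -m jog '[0,-0.03,0.02,0,0,0,0,-0.03,0.04,0,0,0,0,-0.03,0.06,0,0,0,0,-0.03,0.07,0,0,0,0,-0.03,0.07,0,0,0]'; python3 go.py .533 -.099 .066 -87.5 0
```

```text
time: 5.23
tool_pos: [0.5327, -0.0983, 0.0691]
eef_rot: [0.723, -0.69, -0.005, 0.001]
ft_force: [-0.4, -0.1, -0.1]
width: 0.006
t 5.23 tcp [ 0.5327 -0.0983  0.0691] F [-0.43 -0.13 -0.1 ] w 0.006
d [ 0.007 -0.002  0.031] rot [0.0051 0.004  0.0021]
```

```bash
python3 -m jog '[0,0,0.01,0,0,0,0,0,0.02,0,0,0,0,0,0.02,0,0,0]'; python3 -m jog '[0,0,0.01,0,0,0,0,0,0.02,0,0,0,0,0,0.02,0,0,0]'
```

```text
time: 5.48
tool_pos: [0.5333, -0.0986, 0.0678]
eef_rot: [0.724, -0.69, -0.004, 0.0]
ft_force: [-0.9, -0.1, 1.4]
width: 0.006
time: 5.73
tool_pos: [0.5333, -0.0986, 0.0659]
eef_rot: [0.724, -0.69, -0.004, 0.0]
ft_force: [-0.3, -0.1, 2.6]
width: 0.003
```

```bash
python3 -m jog '[0,0,0.01,0,0,0,0,0,0.02,0,0,0,0,0,0.02,0,0,0]'; python3 -m jog '[0,0,0.01,0,0,0,0,0,0.02,0,0,0,0,0,0.02,0,0,0]'
```

```text
time: 5.98
tool_pos: [0.5333, -0.0986, 0.0637]
eef_rot: [0.724, -0.69, -0.004, 0.0]
ft_force: [-1.6, -0.0, 3.1]
width: 0.005
time: 6.23
tool_pos: [0.5333, -0.0986, 0.0614]
eef_rot: [0.723, -0.69, -0.004, 0.0]
ft_force: [0.2, -0.1, 0.8]
width: 0.007
```

Bolt 1 is giving way. I'll carry on to its stop.

```bash
python3 -m jog '[0,0,0.01,0,0,0,0,0,0.02,0,0,0,0,0,0.02,0,0,0]'; python3 -m jog '[0,0,0.01,0,0,0,0,0,0.015,0,0,0]'
```

```text
time: 6.48
tool_pos: [0.5334, -0.0986, 0.0612]
eef_rot: [0.724, -0.69, -0.004, 0.001]
ft_force: [-4.8, 1.7, 13.2]
width: 0.008
time: 6.65
tool_pos: [0.5334, -0.0986, 0.0611]
eef_rot: [0.724, -0.69, -0.004, 0.001]
ft_force: [-5.2, 2.5, 15.0]
width: 0.004
```

It reached a firm stop at z=0.061, which is 7 mm below 0.068. I'll lift clear and check that it stays down.

```bash
python3 -m jog '[0,0,-0.2,0,0,0,0,0,-0.5,0,0,0,-0.1,-0.3,-0.6,0,0,0,-0.1,-0.6,-0.6,0,0,0,-0.1,-0.7,-0.6,0,0,0]' 0 20; python3 -m jog '[0,-0.3,-0.2,0,0,0,0,-0.6,-0.3,0,0,0,0,-0.6,-0.3,0,0,0]'
python3 - <<'E'
from h import *
from plant import cams
c=cams.read_camera("scene"); crop(c["image"],255,130,425,230,4.7,"pics/b_s.png")
c=cams.read_camera("top"); crop(c["image"],215,170,375,270,5,"pics/b_t.png")
E
python3 go.py .585 -.097 .11 -87.5 0
```

```text
time: 7.07
tool_pos: [0.6076, -0.0855, 0.1223]
eef_rot: [0.724, -0.69, -0.002, -0.001]
ft_force: [0.2, -0.4, 0.8]
width: 0.322
time: 7.32
tool_pos: [0.6736, -0.083, 0.1544]
eef_rot: [0.724, -0.69, 0.002, -0.004]
ft_force: [-0.2, -0.7, -0.1]
width: 0.492
t 7.42 tcp [ 0.6681 -0.0827  0.1516] F [-1.3  -0.39  0.58] w 0.5
d [0.105 0.836 0.417] rot [0.0007 0.0026 0.0032]
```

View pics/b_s.png

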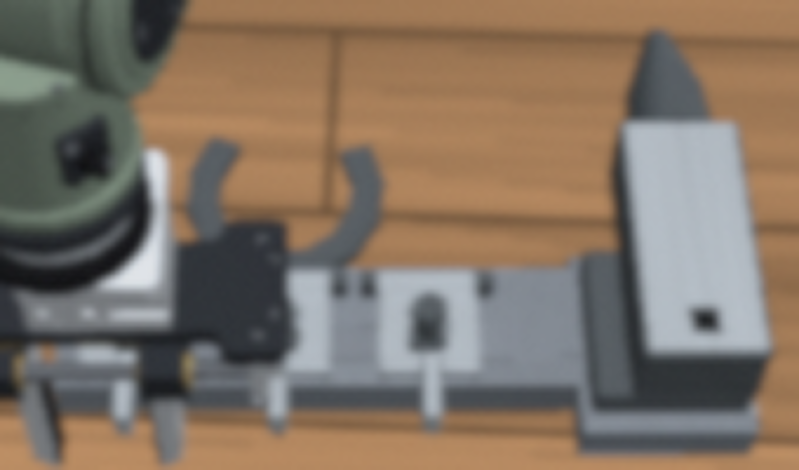

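View pics/b_t.png

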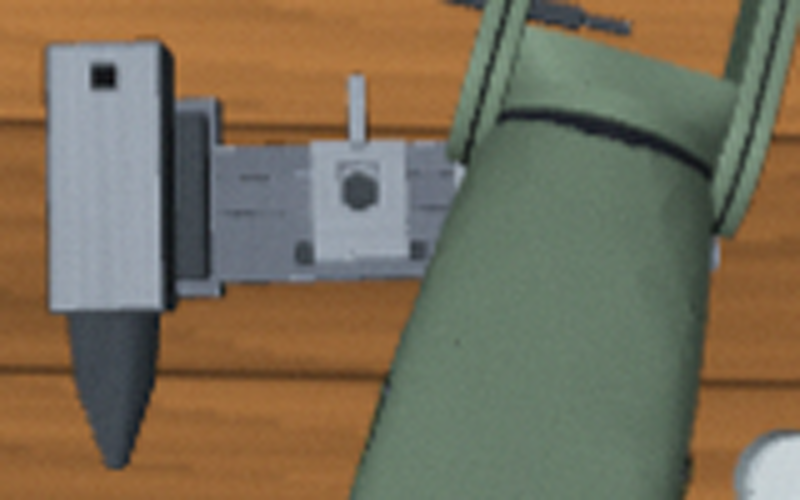

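Bolt 1's head is hidden behind the arm, but the 7 mm sink to a hard stop identifies it, and caps 2 and 3 are shut. I'll go for tab 1, which is at scene crop (122,400), between the open fingers.

```bash
python3 -m jog '[0.1,0.3,0,0,0,0,0.12,0.6,0.1,0,0,0,0.12,0.8,0.3,0,0,0,0.12,0.81,0.4,0,0,0,0.12,0.81,0.4,0,0,0]'; python3 go.py .589 -.096 .036 -87.5 0
```

```text
time: 7.83
tool_pos: [0.5829, -0.0974, 0.1076]
eef_rot: [0.724, -0.69, -0.006, 0.001]
ft_force: [0.2, 0.3, 0.6]
width: 0.499
t 7.83 tcp [ 0.5829 -0.0974  0.1076] F [0.21 0.3  0.56] w 0.499
d [-0.006 -0.068  0.716] rot [0.0058 0.0045 0.0025]
```

```bash
python3 -m jog '[-0.01,-0.06,0.2,0.005,0.004,0.002,-0.01,-0.06,0.45,0.005,0.004,0.002,-0.01,-0.06,0.65,0.005,0.004,0.002,-0.01,-0.06,0.71,0.005,0.004,0.002,-0.01,-0.06,0.71,0.005,0.004,0.002]'
python3 - <<'E'
from h import *
from plant import cams
c=cams.read_camera("scene"); crop(c["image"],245,130,375,250,5,"pics/g1.png")
E
python3 go.py .589 -.096 .036 -87.5 0
```

```text
time: 8.25
tool_pos: [0.5873, -0.0951, 0.0347]
eef_rot: [0.723, -0.691, -0.002, 0.001]
ft_force: [-0.6, -0.3, 0.5]
width: 0.5
t 8.3 tcp [ 0.5886 -0.0956  0.0364] F [-0.19  0.28  0.4 ] w 0.498
d [ 0.004 -0.004  0.004] rot [0.001  0.0007 0.0006]
```

View pics/g1.png

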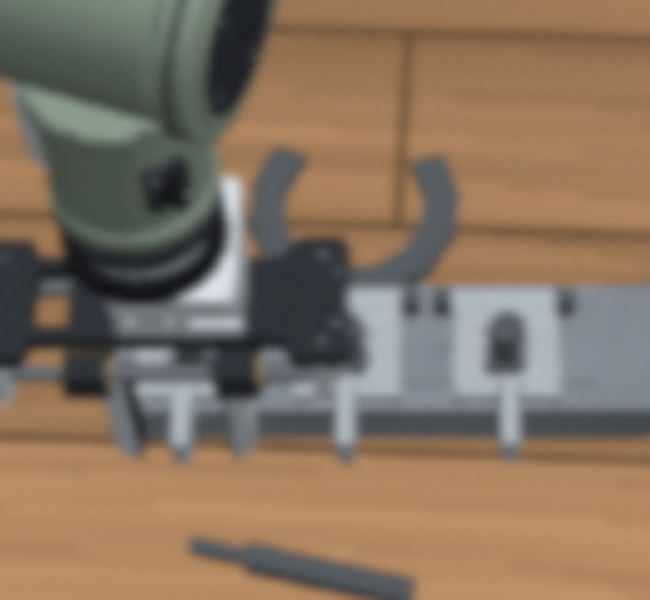

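The fingers straddle tab 1, which is at crop (180,425), symmetrically. I'll close on it.

```bash
python3 -m jog '[0,0,0,0,0,0,0,0,0,0,0,0,0,0,0,0,0,0,0,0,0,0,0,0,0,0,0,0,0,0,0,0,0,0,0,0,0,0,0,0,0,0]' 1 35
python3 - <<'E'
import numpy as np
from scipy.spatial.transform import Rotation as R
from plant import monitor
s=monitor.sense();C=R.from_quat(s["eef_rot"]);p=s["tool_pos"];print(p,s["ft_force"])
yaw=.044;px=np.array([np.cos(yaw),np.sin(yaw),0]);py=np.array([-px[1],px[0],0])
h=np.array([.533,-.0985,.040])-.036*px
for th in range(5,61,5):
    Q=R.from_rotvec(-np.radians(th)*py);q=h+Q.apply(p-h)
    print(th,(C.inv().apply(q-p)/.1).round(3),((C.inv()*Q*C).as_rotvec()/(np.pi/2)).round(3),q.round(3))
E
```

```text
time: 8.88
tool_pos: [0.589, -0.0971, 0.037]
eef_rot: [0.723, -0.691, 0.0, 0.001]
ft_force: [-0.2, -3.6, 0.1]
width: 0.1
[ 0.58902354 -0.0970563   0.03698157] [-0.23793743 -3.57701652  0.08727448]
5 [ 0.     0.001 -0.08 ] [0.056 0.    0.   ] [ 0.589 -0.097  0.045]
10 [ 0.     0.009 -0.16 ] [0.111 0.    0.   ] [ 0.588 -0.097  0.053]
15 [ 0.     0.024 -0.239] [0.167 0.    0.   ] [ 0.587 -0.097  0.061]
20 [ 0.     0.045 -0.317] [0.222 0.    0.   ] [ 0.585 -0.097  0.069]
25 [ 0.001  0.074 -0.392] [0.278 0.    0.   ] [ 0.582 -0.097  0.076]
30 [ 0.001  0.109 -0.464] [0.333 0.    0.001] [ 0.578 -0.098  0.083]
35 [ 0.001  0.149 -0.533] [0.389 0.    0.001] [ 0.574 -0.098  0.09 ]
40 [ 0.001  0.196 -0.599] [0.444 0.    0.001] [ 0.569 -0.098  0.097]
45 [ 0.001  0.249 -0.659] [0.5   0.    0.001] [ 0.564 -0.098  0.103]
50 [ 0.001  0.306 -0.716] [0.556 0.    0.001] [ 0.558 -0.098  0.109]
55 [ 0.001  0.368 -0.767] [0.611 0.001 0.001] [ 0.552 -0.099  0.114]
60 [ 0.001  0.435 -0.812] [0.667 0.001 0.001] [ 0.546 -0.099  0.118]
```

The opening is 9.4 mm, which matches the 10 mm tab. I'll lift along the arc.

```bash
python3 -m jog '[0,0.001,-0.08,0.056,0,0,0,0.009,-0.16,0.111,0,0,0,0.024,-0.239,0.167,0,0,0,0.045,-0.317,0.222,0,0,0,0.074,-0.392,0.278,0,0,0,0.074,-0.392,0.278,0,0]'
python3 - <<'E'
from h import *
from plant import cams,monitor
c=cams.read_camera("scene"); crop(c["image"],245,110,375,230,5,"pics/l1.png")
print(monitor.sense()["joint_pos"])
import numpy as np
from scipy.spatial.transform import Rotation as R
s=monitor.sense();C=R.from_quat(s["eef_rot"]);p=s["tool_pos"];print(p,s["ft_force"],C.apply([0,0,1]))
yaw=.044;px=np.array([np.cos(yaw),np.sin(yaw),0]);py=np.array([-px[1],px[0],0])
h=np.array([.533,-.0985,.040])-.036*px
for th in range(5,41,5):
    Q=R.from_rotvec(-np.radians(th)*py);q=h+Q.apply(p-h)
    print(th,(C.inv().apply(q-p)/.1).round(3),((C.inv()*Q*C).as_rotvec()/(np.pi/2)).round(3),q.round(3))
E
```

```text
time: 9.38
tool_pos: [0.5808, -0.0975, 0.0771]
eef_rot: [0.704, -0.675, 0.152, -0.158]
ft_force: [3.6, -0.4, -2.8]
width: 0.104
[-0.42603892  0.1488694   1.98525751  0.32618302  0.63640694  0.87506311]
[ 0.58094419 -0.09750382  0.07680438] [ 1.39728252 -0.98122357 -3.34930799] [ 0.42412763  0.01664428 -0.90544946]
5 [ 0.     0.001 -0.08 ] [ 0.056 -0.     0.   ] [ 0.577 -0.098  0.084]
10 [ 0.     0.01  -0.159] [ 0.111 -0.     0.   ] [ 0.573 -0.098  0.091]
15 [ 0.001  0.025 -0.238] [ 0.167 -0.     0.   ] [ 0.569 -0.098  0.097]
20 [ 0.001  0.047 -0.315] [ 0.222 -0.     0.   ] [ 0.563 -0.098  0.103]
25 [ 0.001  0.076 -0.389] [ 0.278 -0.     0.001] [ 0.558 -0.099  0.109]
30 [ 0.001  0.111 -0.461] [ 0.333 -0.     0.001] [ 0.551 -0.099  0.114]
35 [ 0.001  0.152 -0.53 ] [ 0.389 -0.     0.001] [ 0.545 -0.099  0.118]
40 [ 0.001  0.2   -0.594] [ 0.444 -0.     0.001] [ 0.538 -0.099  0.122]
```

View pics/l1.png

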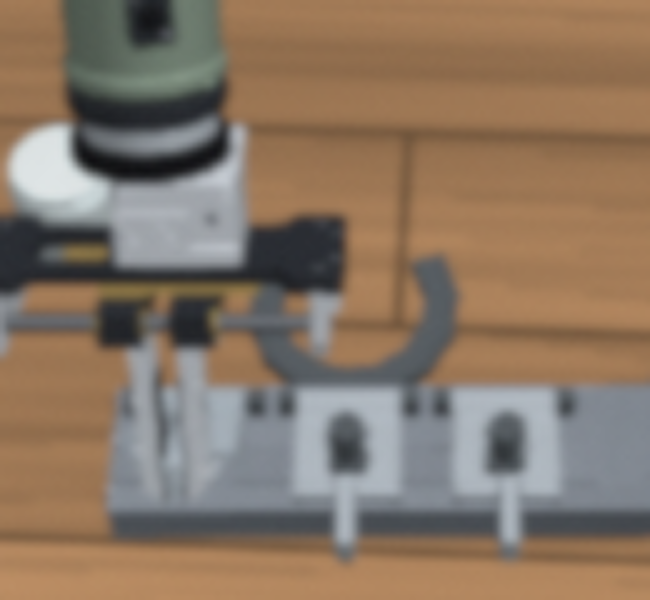

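The cap is rising with the fingers (about 25° so far) and the neighbours are shut. I'll continue.

```bash
python3 -m jog '[0,0.001,-0.08,0.05,0,0,0,0.01,-0.159,0.1,0,0,0,0.025,-0.238,0.14,0,0,0,0.047,-0.315,0.19,0,0,0,0.076,-0.389,0.23,0,0,0,0.1,-0.43,0.25,0,0,0,0.1,-0.43,0.25,0,0]'
python3 - <<'E'
from h import *
from plant import cams,monitor
from scipy.spatial.transform import Rotation as R
c=cams.read_camera("scene"); crop(c["image"],245,110,375,230,5,"pics/l2.png")
c=cams.read_camera("top"); crop(c["image"],215,170,375,270,5,"pics/l2t.png")
s=monitor.sense();print(s["joint_pos"]);C=R.from_quat(s["eef_rot"]);z=C.apply([0,0,1]);p=s["tool_pos"];g=p-.019*z
print(p,s["ft_force"],z,np.degrees(np.arcsin(z[0])),"tcp ang",np.degrees(np.arctan2(p[2]-.04,p[0]-.497)),"r",np.hypot(p[2]-.04,p[0]-.497),"w",s["width"])
E
```

```text
time: 10.02
tool_pos: [0.5525, -0.0988, 0.1108]
eef_rot: [0.659, -0.634, 0.28, -0.291]
ft_force: [2.6, -1.2, -5.6]
width: 0.102
[-0.6195533  -0.022404    2.29970652  1.27685442  0.49196995 -0.15428488]
[ 0.55299893 -0.09871309  0.11050079] [-0.78373448 -2.01784121 -6.2939398 ] [ 0.73601129  0.03036622 -0.67628786] 47.39273806114212 tcp ang 51.539811290017454 r 0.0900346681001929 w 0.10460662960789285
```

View pics/l2.png

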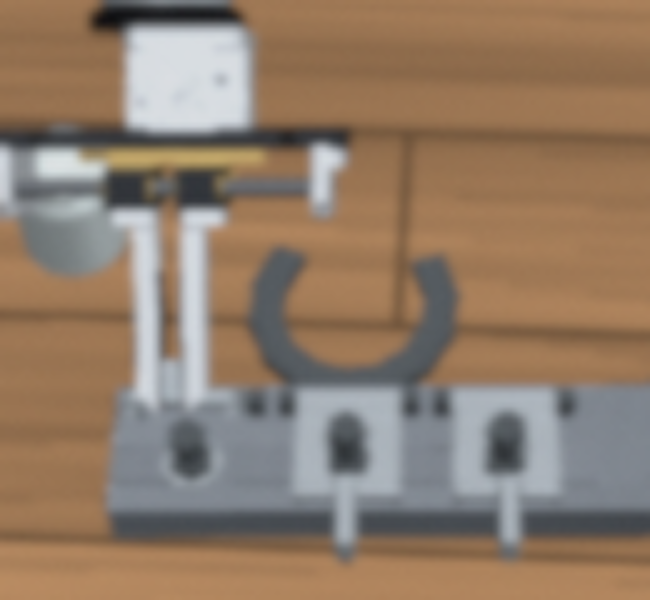

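View pics/l2t.png

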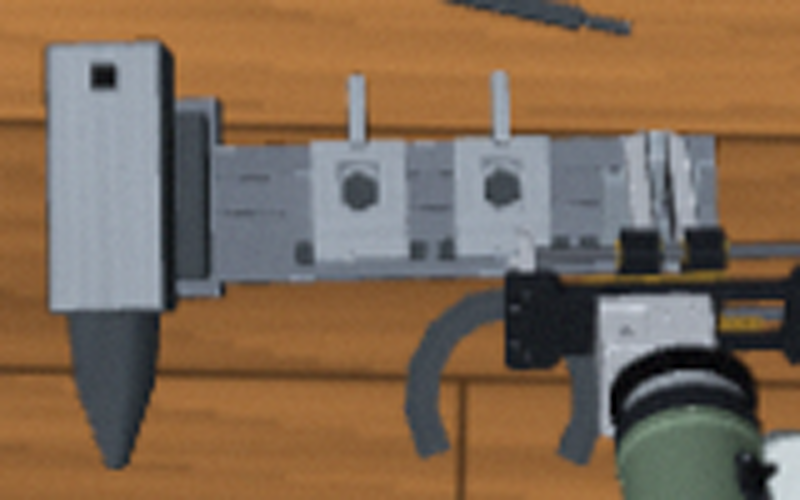

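Run:
```python
from h import *
from plant import cams,monitor
for i in range(8): cams.read_camera("top")
c=cams.read_camera("scene"); cv2.imwrite("pics/fin.png",c["image"]); cv2.imwrite("pics/fint.png",cams.read_camera("top")["image"])
s=monitor.sense();print(s["time"],s["tool_pos"],s["ft_force"],s["width"],s["dq"].round(3))
```

```text
10.6167 [ 0.55316259 -0.09868438  0.1104796 ] [-1.74067798 -3.95919648 -7.96358627] 0.10116553682891133 [ 0.001 -0.002 -0.    -0.002 -0.002  0.001]
```

View pics/fin.png

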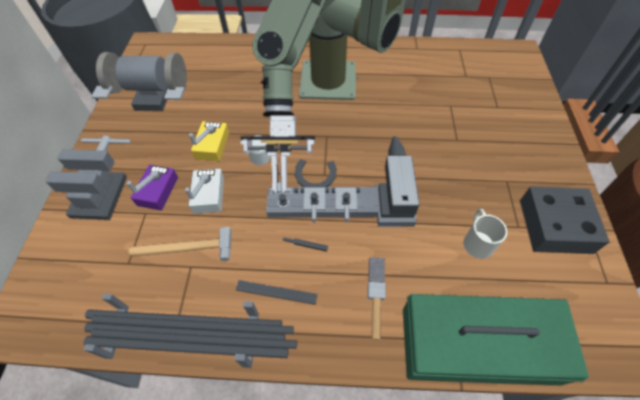

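The cap stays open at scene (282,190), caps 2 and 3 at (314,195) and (346,195) are shut, the lever is at rest, and nothing else has moved. I'm handing the job in.

```bash
python3 -c "
from plant import r
print(r.close_job())"
```

```text
the job is handed in; nothing more can be done
None
```

I handed the job in at about 10.6 s with bolt 1's cap held open at about 52 degrees.

- **Counter lever:** I swung the aluminium counter's lever to its stop, where the push rose to 11 N against the spring's 4 N. I then let it spring back, and the picture showed the pin at its rest pixels.
- **Loose bolt:** Bolt 1 was the first one I tapped. It sank from z = 0.068 to 0.061, which is 7 mm, and met a firm stop at about 15 N. I did not need to touch bolts 2 and 3.
- **Cap:** I gripped cap 1's tab (measured opening 9.4 mm for a 10 mm tab) and lifted it along its arc. The last check showed the arm still and the grip unchanged, with caps 2 and 3 shut and the other things in place.

**Not separately checked:** the arm hid bolt 1 just after the tap. That it stays down rests on the lifted view, where its head looked lower than its neighbours. The opening angle comes from the tool pose, not from measuring the cap itself.

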